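# Switch the ball sorter to its other bin

### The arm

A 7-joint arm with a two-finger parallel gripper is mounted at the origin on a cart in front of the work surface, level with it; the furniture and walls round the work are solid. World frame = base frame: x ahead of the robot, y to its left, z up, the work surface at z = 0. Lengths are in m, angles in rad, forces in N, time in s.
With the tool pointing down it reaches from about 0.425 to 0.925 m from the base axis. Payload 6.8 kg.
Tool frame: the origin (TCP) lies at the very end of the fingers, on their centre line; the grasp point (between the pads) lies 19 mm behind it; z points along the fingers, x is the direction in which the jaws open and shut, and the axes are right-handed (so a half turn about z gives the same grasp; the last joint's range is limited). The gripper opens to 85 mm and grips with 20 to 120 N. Pads are 22 mm wide; open, the fingers measure 114 mm over their backs; the gripper's body (76 mm by 85 mm) begins 54 mm behind the grasp point. The pads swing forward as they close: fully open they stand 13 mm farther back than shut.
Start: joints at [1.171, 0.477, 0.022, 1.555, -0.011, 1.109, -0.083], TCP at [0.194, -0.646, 0.231] pointing down, gripper open.
Joint ranges: [-2.96, 2.96], [-0.34, 2.1], [-1.41, 1.46], [0.24, 2.44], [-1.37, 4.51], [0.17, 1.92], [-2.96, 2.96]. Speed limits (rad/s): [2.39, 2.39, 3.14, 3.14, 3.14, 3.14, 3.14].

### API

Orientations are given as a unit quaternion [w, x, y, z].
In Python, from station import get_obs, read_camera, calibration, hand_in, recognise, outline_of, place_of gives the robot as it stands.
- The arm moves only by the tool move_arm, never from a script. Its argument "steps" is a list of rows, each an object with "fingers": the finger opening in mm, from 0 to 85.4; "translation": the shift along the world's x, y, z in mm, a list of three; "turn": the turn about the world's z in rad. In form: [{"fingers": fingers, "translation": [dx, dy, dz], "turn": turn}, ...]. A call has 1 to 10 rows; each row shifts and turns the commanded pose from where the row before left it; what a row does not reach is not made up. A row lasts 1/8 s, in which the tool goes at most 62.5 mm and 10.7 degrees, less where a joint would pass 70% of its speed; a pose out of reach is approached as far as the arm can. A call with a gripper value outside its range is refused whole. The fingers move at their own pace and stop on an object; "newtons" is the grip in N (left out, the last holds). Time passes only in rows, so rows that do not move let the fingers close. It gives the time, the measured TCP pose, the force and the opening at its end, in the units of the state.
- get_obs(): the state, without advancing time (a new reading comes with each control period).
- read_camera(name): name is "scene" or "top" or "wrist"; returns the picture (384x512x3 uint8, blue, green, red); there is no depth.
- calibration(name): a dict with "camera_matrix" (3x3 intrinsics, pixels), "rvec" (rotation vector, rad) and "tvec" (3), from world to camera coordinates, as OpenCV has them. Camera axes: x right, y down, z forward; pixel columns grow to the right and rows downward; lengths in m; the calibration is good to about 2 mm. A picture is of the moment at which its call begins: read the wrist's pose just before it. calibration takes no time and is no camera call; for the wrist camera it gives the pose at the moment of the call.
- hand_in(): hands the job in, once; it reports no verdict.
Trained networks look in the newest picture that a camera, given by its name, has taken for a name from the list of things; names that differ only in an ending like _2 or _b are one class to them, and where a whole thing is asked for, a point or a joint stands for the part that bears it (a point fixed in the world has none). Each returns a list of dicts, best first, with "conf" (0 to 1); they miss things now and then, are a little off and sometimes report something else, mostly with a low value. They report only what shows in the picture. A call takes as long as a camera call.
- recognise(camera, name): "xy" ([column, row] in pixels, amid what is visible of it).
- outline_of(camera, name): "mask" (384x512 bool, what is visible of it) and "xy" ([column, row] in pixels, amid what is visible of it).
- place_of(camera, name): "xy" ([column, row] in pixels: a listed point, or the origin of a listed thing).
The state is a dict: "t": time; "q": joint angles; "joint_vel": joint speeds; "joint_torque": joint torques, N m; "eef_pos": TCP position; "tool_rot": TCP orientation; "contact_force": force on the tool from outside, world axes, zero at the start; "torque": the same for the moment, N m; "gripper_width": opening from 0.0 (shut) to 1.0 (fully open).
Only numpy, scipy, OpenCV 4.12 (cv2) and the standard library are available. Lean on these libraries where they do the work, as an engineer would, in place of code of your own. Each camera call takes 0.05 s, during which the arm holds its last target.

### The job

The balls waiting in the ball sorter's feed belong in the other bin, not the one its seesaw gate now feeds. Press the gate's raised end down so that it rocks over to the other chute, then press the release key down and keep it down until all five steel balls have run into the bin on that side, and let the key come up again. Let the balls run by themselves without touching them, and do not shift the loose gear and universal joint that lie behind the bins.

Things in the scene. Friction and masses are not known exactly. Their poses are not given: they have to be found in the camera images.
- sorter: Ball sorter, fixed to the bench: grey base plate 265 x 230 mm, sloping feed channel, seesaw gate, two side chutes out to the bins. Origin on the bench top below the middle of the gate's pivot pin; x away from the robot along the feed (balls come down the feed towards -x onto the gate), y to the left along the gate, z up. Highest point: the feed's back end, 205 mm above the bench.
- gate (a joint): Tilt (rad) of the gate, an open steel trough 170 mm long (y), 38 wide, on a pin along sorter x, 108 mm up. Top-heavy: it lies fully over to one side. +0.25: left end raised, balls run to the right bin; -0.25: right end raised, balls run to the left bin. About 1 N down on the raised end's flange rocks it; past level it falls over by itself.
- left_flange (a point): Middle of the top of the gate's left thumb flange, a flat steel flange 36 (x) x 46 (y) mm on the robot's side of the trough, to press with a fingertip. 36 mm nearer the robot than the pin's middle, 62 mm left of it; about 183 mm above the bench when raised, 168 when level, 152 when down.
- right_flange (a point): The same on the gate's right end, 62 mm right of the gate's middle, same size and heights.
- key_top (a point): Middle of the top of the release key, a black ribbed pad 36 (x) x 38 (y) mm on an upright spring plunger left of the feed's mouth: at sorter x = 40 mm, y = 56 mm, 188 mm above the bench when up. It moves straight down.
- release_key (a joint): How far the key is pressed down (m): 0 up, 0.017 fully down on its stop. The spring takes about 2 N to start, 5.5 N to hold fully down; it comes up by itself. Its blade stands 14 mm up through the feed's floor and holds the balls; beyond about 0.0145 it is below the floor and the balls roll out onto the gate one by one, all five within about 3 s.
- bin_left: Blue open bin fixed under the left chute's end, 157 mm (x) x 145 mm (y) x 74 mm high, low front towards the robot. Origin at the middle of its underside, axes as the sorter's; inside about 138 x 130 mm.
- bin_right: The same, fixed under the right chute's end.
- ball0_center (a point): Centre of a steel ball, 22 mm in diameter, 44 g, number 1 in the single row waiting in the feed behind the key's blade (1 is the foremost).
- ball0: That same ball as a body (origin turns with it; use its centre point).
- ball1_center (a point): Centre of a steel ball, 22 mm in diameter, 44 g, number 2 in the single row waiting in the feed behind the key's blade (1 is the foremost).
- ball1: That same ball as a body (origin turns with it; use its centre point).
- ball2_center (a point): Centre of a steel ball, 22 mm in diameter, 44 g, number 3 in the single row waiting in the feed behind the key's blade (1 is the foremost).
- ball2: That same ball as a body (origin turns with it; use its centre point).
- ball3_center (a point): Centre of a steel ball, 22 mm in diameter, 44 g, number 4 in the single row waiting in the feed behind the key's blade (1 is the foremost).
- ball3: That same ball as a body (origin turns with it; use its centre point).
- ball4_center (a point): Centre of a steel ball, 22 mm in diameter, 44 g, number 5 in the single row waiting in the feed behind the key's blade (1 is the foremost).
- ball4: That same ball as a body (origin turns with it; use its centre point).
- gear_small: Loose gear, 56 mm across, 28 mm high, behind the right bin; origin at the middle of its underside. To be left alone.
- u_joint: Loose universal joint, 165 mm long, 52 mm high, behind the left bin; origin at the middle of its underside. To be left alone.

How it is judged:
On the way, in this order (a step that is already met when the one before it is completed fails the run):
1. the gate has been rocked over to the side opposite to where it lay, with all the balls still waiting in the feed (((value of joint gate below -0.2 rad and distance of left_flange from where it was at the start of the episode above 0.028 m) or (value of joint gate above 0.2 rad and distance of left_flange from where it was at the start of the episode above 0.028 m)) and x of each of ball0_center, ball1_center, ball2_center, ball3_center, ball4_center in the frame of sorter above 0.03 m), for 0.2 s.
2. the release key is pressed down (value of joint release_key above 0.011 m), for 0.1 s.
3. all five balls are in the bin on the new side (((value of joint gate below -0.2 rad and distance of left_flange from where it was at the start of the episode above 0.028 m and (x of ball0_center in the frame of bin_left between -0.075 and 0.075 m and y of ball0_center in the frame of bin_left between -0.068 and 0.068 m and z of ball0_center in the frame of bin_left below 0.06 m) and (x of ball1_center in the frame of bin_left between -0.075 and 0.075 m and y of ball1_center in the frame of bin_left between -0.068 and 0.068 m and z of ball1_center in the frame of bin_left below 0.06 m) and (x of ball2_center in the frame of bin_left between -0.075 and 0.075 m and y of ball2_center in the frame of bin_left between -0.068 and 0.068 m and z of ball2_center in the frame of bin_left below 0.06 m) and (x of ball3_center in the frame of bin_left between -0.075 and 0.075 m and y of ball3_center in the frame of bin_left between -0.068 and 0.068 m and z of ball3_center in the frame of bin_left below 0.06 m) and (x of ball4_center in the frame of bin_left between -0.075 and 0.075 m and y of ball4_center in the frame of bin_left between -0.068 and 0.068 m and z of ball4_center in the frame of bin_left below 0.06 m)) or (value of joint gate above 0.2 rad and distance of left_flange from where it was at the start of the episode above 0.028 m and (x of ball0_center in the frame of bin_right between -0.075 and 0.075 m and y of ball0_center in the frame of bin_right between -0.068 and 0.068 m and z of ball0_center in the frame of bin_right below 0.06 m) and (x of ball1_center in the frame of bin_right between -0.075 and 0.075 m and y of ball1_center in the frame of bin_right between -0.068 and 0.068 m and z of ball1_center in the frame of bin_right below 0.06 m) and (x of ball2_center in the frame of bin_right between -0.075 and 0.075 m and y of ball2_center in the frame of bin_right between -0.068 and 0.068 m and z of ball2_center in the frame of bin_right below 0.06 m) and (x of ball3_center in the frame of bin_right between -0.075 and 0.075 m and y of ball3_center in the frame of bin_right between -0.068 and 0.068 m and z of ball3_center in the frame of bin_right below 0.06 m) and (x of ball4_center in the frame of bin_right between -0.075 and 0.075 m and y of ball4_center in the frame of bin_right between -0.068 and 0.068 m and z of ball4_center in the frame of bin_right below 0.06 m)))), for 0.2 s.
At the end, for the whole second after the job is handed in: The gate lies over to the side opposite to its start (beyond 0.2 rad), all five balls lie inside the bin on that side and are nearly at rest (under 0.15 m/s), and the release key is up again (within 3 mm) (((value of joint gate below -0.2 rad and distance of left_flange from where it was at the start of the episode above 0.028 m and (x of ball0_center in the frame of bin_left between -0.075 and 0.075 m and y of ball0_center in the frame of bin_left between -0.068 and 0.068 m and z of ball0_center in the frame of bin_left below 0.06 m) and (x of ball1_center in the frame of bin_left between -0.075 and 0.075 m and y of ball1_center in the frame of bin_left between -0.068 and 0.068 m and z of ball1_center in the frame of bin_left below 0.06 m) and (x of ball2_center in the frame of bin_left between -0.075 and 0.075 m and y of ball2_center in the frame of bin_left between -0.068 and 0.068 m and z of ball2_center in the frame of bin_left below 0.06 m) and (x of ball3_center in the frame of bin_left between -0.075 and 0.075 m and y of ball3_center in the frame of bin_left between -0.068 and 0.068 m and z of ball3_center in the frame of bin_left below 0.06 m) and (x of ball4_center in the frame of bin_left between -0.075 and 0.075 m and y of ball4_center in the frame of bin_left between -0.068 and 0.068 m and z of ball4_center in the frame of bin_left below 0.06 m)) or (value of joint gate above 0.2 rad and distance of left_flange from where it was at the start of the episode above 0.028 m and (x of ball0_center in the frame of bin_right between -0.075 and 0.075 m and y of ball0_center in the frame of bin_right between -0.068 and 0.068 m and z of ball0_center in the frame of bin_right below 0.06 m) and (x of ball1_center in the frame of bin_right between -0.075 and 0.075 m and y of ball1_center in the frame of bin_right between -0.068 and 0.068 m and z of ball1_center in the frame of bin_right below 0.06 m) and (x of ball2_center in the frame of bin_right between -0.075 and 0.075 m and y of ball2_center in the frame of bin_right between -0.068 and 0.068 m and z of ball2_center in the frame of bin_right below 0.06 m) and (x of ball3_center in the frame of bin_right between -0.075 and 0.075 m and y of ball3_center in the frame of bin_right between -0.068 and 0.068 m and z of ball3_center in the frame of bin_right below 0.06 m) and (x of ball4_center in the frame of bin_right between -0.075 and 0.075 m and y of ball4_center in the frame of bin_right between -0.068 and 0.068 m and z of ball4_center in the frame of bin_right below 0.06 m))) and value of joint release_key below 0.003 m and linear speed of each of ball0, ball1, ball2, ball3, ball4 below 0.15 m/s); the robot touches nothing.
It fails at once if the robot touches a ball (contact force between any of the arm, the fingers and ball0 above 0.3 N or contact force between any of the arm, the fingers and ball1 above 0.3 N or contact force between any of the arm, the fingers and ball2 above 0.3 N or contact force between any of the arm, the fingers and ball3 above 0.3 N or contact force between any of the arm, the fingers and ball4 above 0.3 N).
It fails at once if a ball is lifted above the feed (height (world z) of any of ball0_center, ball1_center, ball2_center, ball3_center, ball4_center above 0.23 m).
It fails at once if the gear or the universal joint is moved by more than 25 mm (distance of any of gear_small, u_joint from where it was at the start of the episode above 0.025 m).
It also fails if it takes over 40 s, if anything falls off the work surface, if the arm or the gripper's body presses on something with over 40 N, if the wrist force passes 120 N, or if a joint passes its speed limit or range.

## Working session

There is one attempt and no reset: what is moved stays moved. The work goes in short steps, Python scripts to look and compute and a tool call to move; the robot and the scene stay as the last step left them, time stands still between calls to the robot, and variables do not carry over. Pictures are saved under pics/ and viewed, and the job is handed in when it is done.

Besides the shell and the picture viewer there is one more tool, called after "Request:" as name([rows], argument=value, ...), one row to a line, values as JSON. move_arm: Moves the arm, as the interface text tells. Its arguments: {"type":"object","properties":{"steps":{"type":"array"},"newtons":{"type":"number"}},"required":["steps"]}

```bash
mkdir -p pics; python3 - <<'E'
from station import *
import cv2
o=get_obs();print(o)
for c in ["scene","top"]:
    im=read_camera(c);cv2.imwrite(f"pics/{c}0.png",im)
    for n in ["sorter","left_flange","right_flange","key_top","ball0_center","bin_left","bin_right","gear_small","u_joint"]:
        print(c,n,[(round(r["conf"],2),[round(float(v),1) for v in r["xy"]]) for r in place_of(c,n)[:2]])
    k=calibration(c);print(k)
E
```

```text
{'t': 0.0, 'q': array([ 1.17088449,  0.47780554,  0.02233572,  1.55644099, -0.01147184,
        1.1092788 , -0.08310197]), 'joint_vel': array([ 9.44955961e-04,  1.93933137e-04, -9.87482022e-05, -4.94522662e-04,
       -1.31422857e-03, -6.99207551e-04,  4.02257304e-04]), 'joint_torque': array([ 1.50854544e-04, -5.96446288e+01,  1.60803694e+00, -2.81194443e+01,
        1.24262972e-02,  9.39245423e-03, -8.95283421e-06]), 'eef_pos': array([ 0.19400363, -0.64591385,  0.23032641]), 'tool_rot': array([-4.73231148e-04,  8.02409260e-01, -5.96773462e-01, -7.68171386e-04]), 'contact_force': array([-0.15620993,  0.03709754,  1.13997515]), 'torque': array([ 0.04925801, -0.01063643, -0.0570281 ]), 'gripper_width': 1.00233902478362}
scene sorter [(0.59, [270.3, 255.0])]
scene left_flange [(0.91, [239.6, 186.2])]
scene right_flange [(0.74, [288.7, 216.6]), (0.17, [235.3, 204.2])]
scene key_top []
scene ball0_center [(0.39, [281.2, 182.7]), (0.39, [293.3, 172.2])]
scene bin_left [(0.7, [192.5, 223.8]), (0.22, [279.5, 180.5])]
scene bin_right [(0.75, [360.8, 294.0])]
scene gear_small []
scene u_joint 
[... 292 characters left out ...]
[-0.28915118,  0.35825789,  0.59632359])}
top sorter [(0.92, [288.4, 223.2])]
top left_flange [(0.69, [271.7, 246.1]), (0.34, [326.3, 239.0])]
top right_flange [(0.98, [324.2, 240.0])]
top key_top [(0.71, [266.3, 210.4])]
top ball0_center [(0.53, [290.9, 200.2])]
top bin_left []
top bin_right [(0.75, [372.4, 216.4])]
top gear_small [(0.6, [342.9, 163.7]), (0.26, [327.4, 239.3])]
top u_joint [(0.64, [203.5, 177.9])]
{'camera_matrix': array([[393.21213893,   0.        , 253.80689692],
       [  0.        , 393.21213893, 191.13993122],
       [  0.        ,   0.        ,   1.        ]]), 'rvec': array([ 2.16128121, -2.18942233,  0.08299388]), 'tvec': array([0.08351082, 0.57616135, 0.96859956])}
```

```bash
python3 - <<'E'
import cv2
for c in ["scene","top"]:
    im=cv2.imread(f"pics/{c}0.png");cv2.imwrite(f"pics/{c}0b.png",cv2.resize(im[110:340,150:450],None,fx=2.6,fy=2.6,interpolation=cv2.INTER_CUBIC))
E
```

```text
(no output)
```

View pics/scene0b.png

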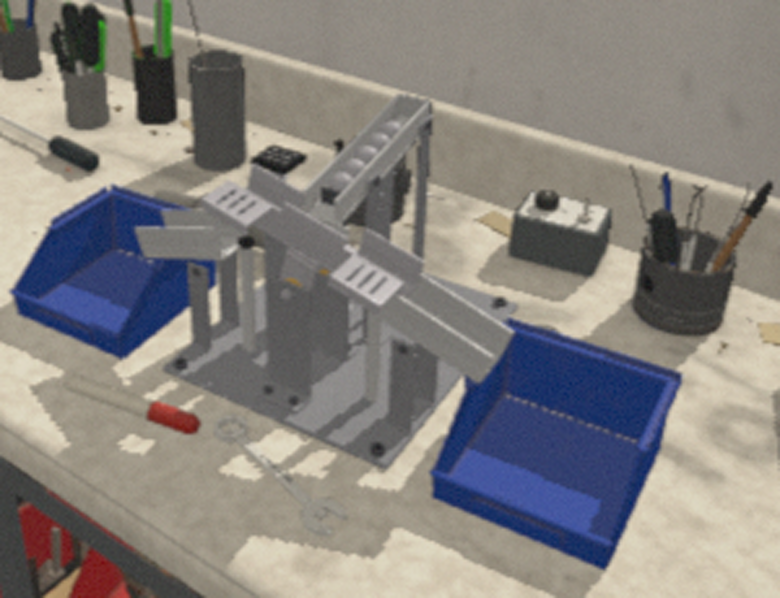

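View pics/top0b.png

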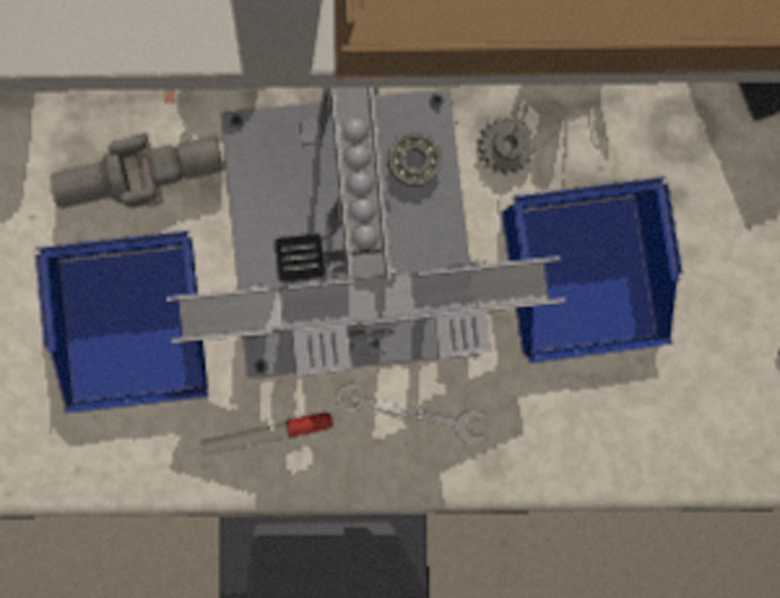

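The scene view shows the five balls in the feed, with the left flange apparently the higher one. In the top view the key is at about (266,210) and the flanges at about (272,246) and (326,239). Next I fit the sorter pose under both gate hypotheses.

```bash
cat > h.py <<'E'
import numpy as np,cv2
from station import *
def proj(c,P):
    k=calibration(c);return cv2.projectPoints(np.array(P,float).reshape(-1,3),k["rvec"],k["tvec"],k["camera_matrix"],None)[0].reshape(-1,2)
def ray(c,uv,z):
    k=calibration(c);R=cv2.Rodrigues(k["rvec"])[0];C=-R.T@k["tvec"];d=R.T@np.linalg.inv(k["camera_matrix"])@[*uv,1];return C+d*(z-C[2])/d[2]
def tri(a,b):
    A=[]
    for c,uv in (a,b):
        k=calibration(c);P=k["camera_matrix"]@np.c_[cv2.Rodrigues(k["rvec"])[0],k["tvec"]];A.append(P)
    X=cv2.triangulatePoints(A[0],A[1],np.array(a[1],float),np.array(b[1],float));return (X[:3]/X[3]).ravel()
E
python3 - <<'E'
from h import *
from scipy.optimize import least_squares
print("L",tri(("scene",[239.6,186.2]),("top",[271.7,246.1])).round(4))
print("R",tri(("scene",[288.7,216.6]),("top",[324.2,240.0])).round(4))
print("key", ray("top",[266.3,210.4],.188).round(4))
for g,(hl,hr) in {"left up":(.183,.152),"right up":(.152,.183)}.items():
    M=[("scene",[239.6,186.2],(-.036,.062,hl)),("top",[271.7,246.1],(-.036,.062,hl)),("scene",[288.7,216.6],(-.036,-.062,hr)),("top",[324.2,240.0],(-.036,-.062,hr)),("top",[266.3,210.4],(.04,.056,.188)),("scene",[150+278/2.6,110+159/2.6],(.04,.056,.188))]
    W=lambda p,q:[p[0]+np.cos(p[2])*q[0]-np.sin(p[2])*q[1],p[1]+np.sin(p[2])*q[0]+np.cos(p[2])*q[1],q[2]]
    f=lambda p:np.concatenate([proj(c,W(p,q))[0]-uv for c,uv,q in M])
    s=least_squares(f,[.6,0,0]);print(g,s.x.round(4),s.fun.round(1))
    for n,q in dict(L=(-.036,.062,hl),R=(-.036,-.062,hr),K=(.04,.056,.188)).items():print(n,np.round(W(s.x,q),4))
    q=W(s.x,(-.036,.062,0))
    print("yaw",s.x[2])
E
```

```text
L [0.4489 0.0383 0.1877]
R [ 0.4595 -0.0781  0.1539]
key [0.5226 0.0493 0.188 ]
left up [ 0.4905 -0.0135  0.1198] [-2.9  1.5 -2.3  0.3  0.1  0.5  1.3 -2.   1.1 -0.5  1.5  0.8]
L [0.4474 0.0437 0.183 ]
R [ 0.4622 -0.0794  0.152 ]
K [0.5235 0.0469 0.188 ]
yaw 0.11976821072897577
right up [ 0.4889 -0.0135  0.0546] [ -2.6  13.4  -4.   -1.5  -2.1 -11.9   3.    1.4   2.2  -1.5   2.9   0.7]
L [0.4495 0.0464 0.152 ]
R [ 0.4563 -0.0774  0.183 ]
K [0.5257 0.0445 0.188 ]
yaw 0.054554242057726736
```

The fit is clear: the left end is raised, so I press the left flange and the balls go to the left bin. First I move over the flange with the fingers shut.

Request:
move_arm([
  {"fingers": 0, "translation": [20, 20, 20], "turn": 0},
  {"fingers": 0, "translation": [25, 50, 20], "turn": -0.04},
  {"fingers": 0, "translation": [25, 50, 15], "turn": -0.04},
  {"fingers": 0, "translation": [25, 50, 0], "turn": -0.04},
  {"fingers": 0, "translation": [25, 50, 0], "turn": -0.04},
  {"fingers": 0, "translation": [25, 50, 0], "turn": 0},
  {"fingers": 0, "translation": [25, 50, 0], "turn": 0},
  {"fingers": 0, "translation": [15, 50, 0], "turn": 0},
  {"fingers": 0, "translation": [10, 50, 0], "turn": 0},
  {"fingers": 0, "translation": [10, 50, 0], "turn": 0},
])

```text
t: 2.25
eef_pos: [0.3994, -0.1748, 0.2866]
tool_rot: [-0.0, 0.752, -0.659, 0.0]
contact_force: [1.1, -0.1, -0.1]
gripper_width: -0.002
```

```bash
python3 - <<'E'
from h import *
L=ray("top",[274.6,244.2],.183);L2=ray("top",[271.7,246.1],.183);K=ray("top",[265.4,209.2],.188);R=ray("top",[328,238],.152)
print(L.round(4),L2.round(4),K.round(4),R.round(4),np.linalg.norm((L-R)[:2]))
E
```

```text
[0.4518 0.0328 0.183 ] [0.4479 0.039  0.183 ] [0.5251 0.0511 0.188 ] [ 0.4621 -0.0848  0.152 ] 0.11812437561246565
```

Request:
move_arm([
  {"fingers": 0, "translation": [10, 50, 0], "turn": 0},
  {"fingers": 0, "translation": [10, 50, 0], "turn": 0},
  {"fingers": 0, "translation": [10, 50, -10], "turn": 0},
  {"fingers": 0, "translation": [10, 40, -30], "turn": 0},
  {"fingers": 0, "translation": [10, 20, -35], "turn": 0},
  {"fingers": 0, "translation": [0, 0, 0], "turn": 0},
])

```text
t: 3.0
eef_pos: [0.4479, 0.0348, 0.2095]
tool_rot: [0.001, 0.753, -0.658, -0.002]
contact_force: [0.1, -0.2, -0.1]
gripper_width: 0.002
```

```bash
python3 - <<'E'
from h import *
print(get_obs()["eef_pos"],get_obs()["contact_force"])
a=read_camera("scene");b=read_camera("top");w=read_camera("wrist")
T=get_obs()["eef_pos"]
print(proj("scene",T),proj("top",T))
f=lambda im:cv2.resize(im[130:290,180:380],None,fx=2,fy=2,interpolation=cv2.INTER_CUBIC)
cv2.imwrite("pics/c1.png",np.hstack([f(a),f(b)]));cv2.imwrite("pics/w1.png",w)
E
```

```text
[0.44785439 0.03481688 0.20953633] [ 0.10497889 -0.17196548 -0.0990544 ]
[[240.97619608 176.39471346]] [[275.39303589 246.01263488]]
```

View pics/c1.png

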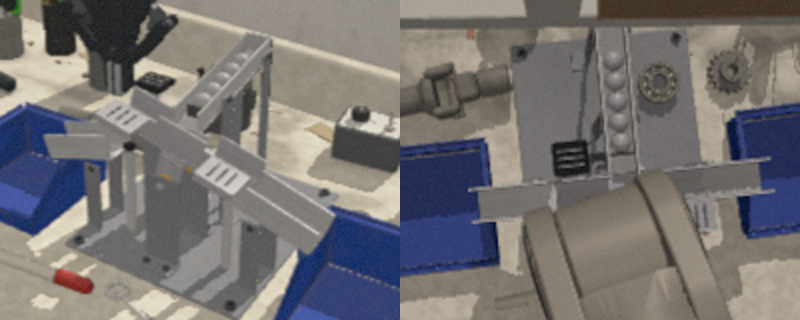

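View pics/w1.png

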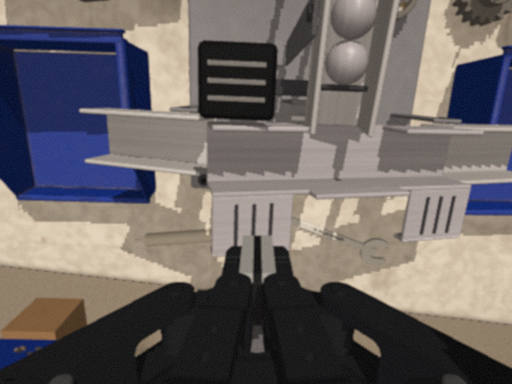

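The wrist picture shows the fingers at the flange's front, with the flange spanning about (213-292, 192-255). The key spans (198-276, 40-118). I use this view to refine both points.

```bash
python3 - <<'E'
from h import *
print("tip",proj("wrist",get_obs()["eef_pos"]))
for n,uv,z in [("L",[253,223],.183),("K",[237,79],.188),("R",[436,211],.152)]: print(n,ray("wrist",uv,z).round(4))
for n in ["left_flange","key_top","right_flange"]:
    r=place_of("wrist",n)
    for q in r[:1]: print(n,q["conf"],q["xy"],ray("wrist",q["xy"],dict(left_flange=.183,key_top=.188,right_flange=.152)[n]).round(4))
print(get_obs()["eef_pos"])
E
```

```text
tip [[257.5721805  252.76731244]]
L [0.4529 0.0355 0.183 ]
K [0.527  0.0526 0.188 ]
R [ 0.4645 -0.0828  0.152 ]
left_flange 0.89 [256.0, 228.6] [0.4499 0.0333 0.183 ]
key_top 0.71 [236.1, 79.3] [0.5271 0.0528 0.188 ]
right_flange 0.94 [439.4, 216.5] [ 0.4612 -0.0862  0.152 ]
[0.44974404 0.03255516 0.21245687]
```

Request:
move_arm([
  {"fingers": 0, "translation": [2, 3, -14], "turn": 0},
  {"fingers": 0, "translation": [0, 0, -8], "turn": 0},
  {"fingers": 0, "translation": [0, 0, -8], "turn": 0},
  {"fingers": 0, "translation": [0, 0, -8], "turn": 0},
  {"fingers": 0, "translation": [0, 0, -8], "turn": 0},
  {"fingers": 0, "translation": [0, 0, -4], "turn": 0},
  {"fingers": 0, "translation": [0, 0, 0], "turn": 0},
])

```text
t: 4.18
eef_pos: [0.4508, 0.0362, 0.1608]
tool_rot: [0.001, 0.752, -0.659, -0.0]
contact_force: [-0.1, 0.1, 0.2]
gripper_width: 0.0
```

```bash
python3 - <<'E'
from h import *
a=read_camera("scene");w=read_camera("wrist")
print(get_obs()["eef_pos"],get_obs()["contact_force"])
f=lambda im:cv2.resize(im[130:290,180:380],None,fx=2,fy=2,interpolation=cv2.INTER_CUBIC)
cv2.imwrite("pics/c2.png",np.hstack([f(a),cv2.resize(w,(400,320))]))
E
```

```text
[0.45114593 0.03627228 0.16126662] [0.10255389 0.70780731 0.08823817]
```

View pics/c2.png

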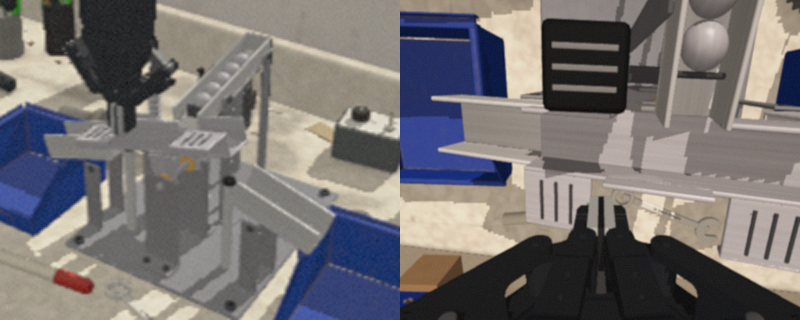

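The gate has rocked over and there is no contact force. Now I lift and go over the key.

Request:
move_arm([
  {"fingers": 0, "translation": [0, 0, 30], "turn": 0},
  {"fingers": 0, "translation": [0, 0, 30], "turn": 0},
  {"fingers": 0, "translation": [37, 8, 0], "turn": 0},
  {"fingers": 0, "translation": [37, 7, 0], "turn": 0},
  {"fingers": 0, "translation": [0, 0, -7], "turn": 0},
  {"fingers": 0, "translation": [0, 0, 0], "turn": 0},
])

```text
t: 5.03
eef_pos: [0.524, 0.0512, 0.2134]
tool_rot: [0.001, 0.752, -0.659, -0.001]
contact_force: [-1.1, -0.7, 0.4]
gripper_width: -0.0
```

```bash
python3 - <<'E'
from h import *
a=read_camera("scene");
for n in ["key_top","left_flange","right_flange"]: print(n,[(q["conf"],q["xy"]) for q in place_of("scene",n)[:1]])
w=read_camera("wrist")
T=get_obs()["eef_pos"];print(T,proj("wrist",T),proj("wrist",[*T[:2],.188]))
for n in ["key_top"]:
    for q in place_of("wrist",n)[:1]: print(q["conf"],q["xy"],ray("wrist",q["xy"],.188))
f=lambda im:cv2.resize(im[130:290,180:380],None,fx=2,fy=2,interpolation=cv2.INTER_CUBIC)
cv2.imwrite("pics/c3.png",np.hstack([f(a),cv2.resize(w,(400,320))]))
E
```

```text
key_top [(0.52, [258.2, 169.3])]
left_flange [(0.63, [230.3, 195.0])]
right_flange [(0.73, [360.9, 287.9])]
[0.52470573 0.05125602 0.21459942] [[257.62436331 252.84091176]] [[257.4881183 231.0014725]]
0.7 [254.4, 227.4] [0.52673536 0.05326323 0.188     ]
```

View pics/c3.png

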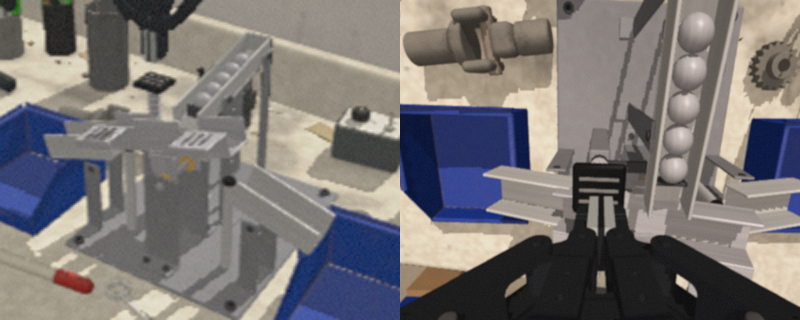

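The tip is centred over the key to within about 2 mm, and the gate lies to the left with five balls waiting. Now I press.

Request:
move_arm([
  {"fingers": 0, "translation": [2, 1, -18], "turn": 0},
  {"fingers": 0, "translation": [0, 0, -8], "turn": 0},
  {"fingers": 0, "translation": [0, 0, -8], "turn": 0},
  {"fingers": 0, "translation": [0, 0, -8], "turn": 0},
  {"fingers": 0, "translation": [0, 0, -3], "turn": 0},
  {"fingers": 0, "translation": [0, 0, 0], "turn": 0},
])

```text
t: 6.08
eef_pos: [0.5267, 0.0524, 0.1705]
tool_rot: [0.001, 0.752, -0.659, -0.0]
contact_force: [-9.0, -2.1, 17.7]
gripper_width: -0.001
```

```bash
python3 - <<'E'
from h import *
w=read_camera("wrist");o=get_obs();print(o["eef_pos"],o["contact_force"])
cv2.imwrite("pics/w4.png",w)
E
```

```text
[0.52664742 0.05244    0.17044805] [-9.25924432 -2.17357147 17.04528188]
```

View pics/w4.png

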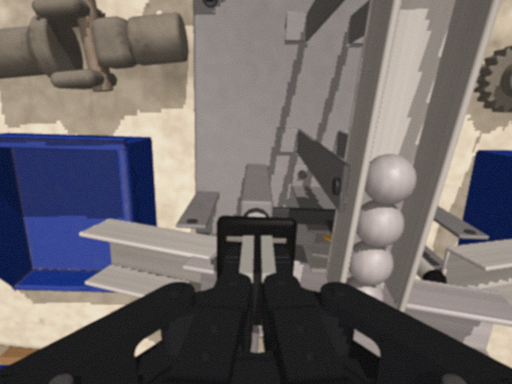

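Fully down at 17 N, so the key is on its stop. The balls are rolling, so I hold.

Request:
move_arm([
  {"fingers": 0, "translation": [0, 0, 0], "turn": 0},
  {"fingers": 0, "translation": [0, 0, 0], "turn": 0},
  {"fingers": 0, "translation": [0, 0, 0], "turn": 0},
  {"fingers": 0, "translation": [0, 0, 0], "turn": 0},
  {"fingers": 0, "translation": [0, 0, 0], "turn": 0},
  {"fingers": 0, "translation": [0, 0, 0], "turn": 0},
  {"fingers": 0, "translation": [0, 0, 0], "turn": 0},
  {"fingers": 0, "translation": [0, 0, 0], "turn": 0},
  {"fingers": 0, "translation": [0, 0, 0], "turn": 0},
  {"fingers": 0, "translation": [0, 0, 0], "turn": 0},
])

```text
t: 7.38
eef_pos: [0.5266, 0.0524, 0.1705]
tool_rot: [0.001, 0.752, -0.659, 0.0]
contact_force: [-8.8, -2.9, 16.6]
gripper_width: 0.0
```

Request:
move_arm([
  {"fingers": 0, "translation": [0, 0, 0], "turn": 0},
  {"fingers": 0, "translation": [0, 0, 0], "turn": 0},
  {"fingers": 0, "translation": [0, 0, 0], "turn": 0},
  {"fingers": 0, "translation": [0, 0, 0], "turn": 0},
  {"fingers": 0, "translation": [0, 0, 0], "turn": 0},
  {"fingers": 0, "translation": [0, 0, 0], "turn": 0},
  {"fingers": 0, "translation": [0, 0, 0], "turn": 0},
  {"fingers": 0, "translation": [0, 0, 0], "turn": 0},
  {"fingers": 0, "translation": [0, 0, 0], "turn": 0},
  {"fingers": 0, "translation": [0, 0, 0], "turn": 0},
])

```text
t: 8.62
eef_pos: [0.5266, 0.0524, 0.1705]
tool_rot: [0.001, 0.752, -0.659, 0.0]
contact_force: [-8.7, -1.7, 16.5]
gripper_width: 0.002
```

```bash
python3 - <<'E'
from h import *
w=read_camera("wrist");a=read_camera("scene");t=read_camera("top");o=get_obs();print(o["t"],o["eef_pos"],o["contact_force"])
f=lambda im:cv2.resize(im[130:290,150:350],None,fx=2,fy=2,interpolation=cv2.INTER_CUBIC)
g=cv2.resize(w,(400,300))
cv2.imwrite("pics/c5.png",np.vstack([np.hstack([cv2.resize(a[130:280,150:350],(400,300)),cv2.resize(t[130:280,150:350],(400,300))]),np.hstack([g,g])]))
E
```

```text
8.775 [0.5266442  0.05244637 0.17046276] [-8.27169439 -1.29435073 15.87149395]
```

View pics/c5.png

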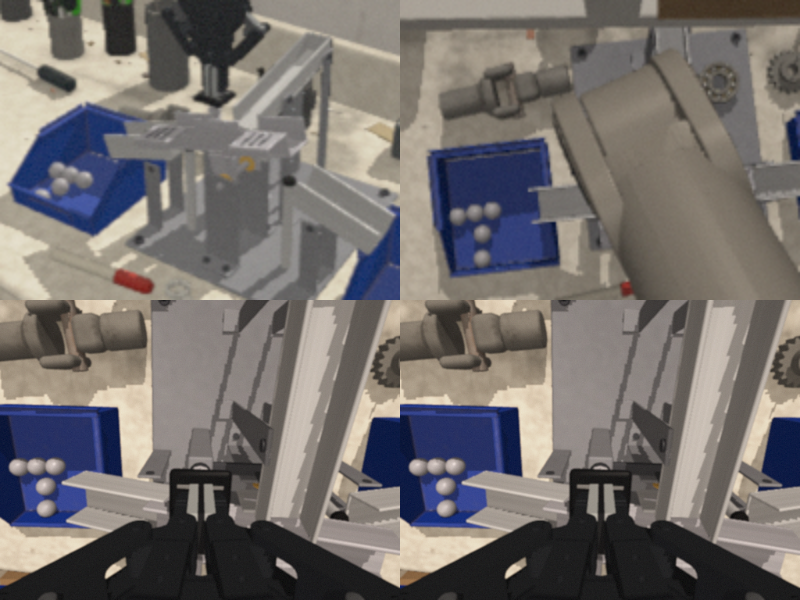

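All five balls are in the left bin and the feed is empty. I release the key and lift clear.

Request:
move_arm([
  {"fingers": 0, "translation": [0, 0, 8], "turn": 0},
  {"fingers": 0, "translation": [0, 0, 10], "turn": 0},
  {"fingers": 0, "translation": [0, 0, 20], "turn": 0},
  {"fingers": 0, "translation": [0, 0, 30], "turn": 0},
  {"fingers": 0, "translation": [0, 0, 30], "turn": 0},
  {"fingers": 0, "translation": [0, 0, 0], "turn": 0},
  {"fingers": 0, "translation": [0, 0, 0], "turn": 0},
  {"fingers": 0, "translation": [0, 0, 0], "turn": 0},
  {"fingers": 0, "translation": [0, 0, 0], "turn": 0},
])

```text
t: 9.9
eef_pos: [0.5268, 0.0525, 0.2665]
tool_rot: [0.0, 0.752, -0.659, -0.001]
contact_force: [0.2, -0.1, -0.2]
gripper_width: 0.0
```

```bash
python3 - <<'E'
from h import *
w=read_camera("wrist");a=read_camera("scene");o=get_obs();print(o["t"],o["eef_pos"],o["contact_force"])
for q in place_of("scene","key_top")[:1]: print(q)
print(proj("scene",[.5265,.0525,.188]),proj("scene",[.5265,.0525,.171]))
cv2.imwrite("pics/c6.png",np.hstack([cv2.resize(a[130:280,150:350],(400,300)),cv2.resize(w,(400,300))]))
E
```

```text
10.0 [0.52700538 0.05252074 0.26680671] [0.18676855 0.39990024 1.17696332]
{'xy': [255.3, 170.3], 'conf': 0.75}
[[257.26057146 170.74278919]] [[257.35616302 177.48529238]]
```

View pics/c6.png

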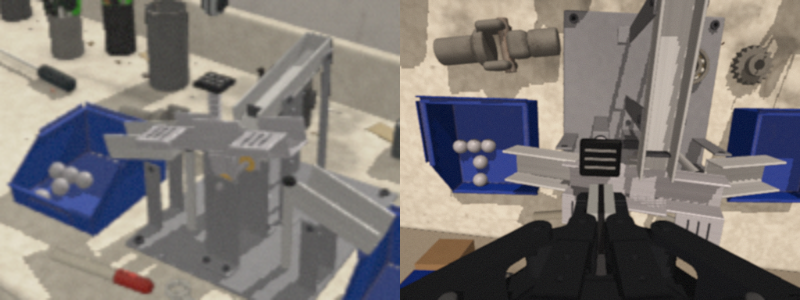

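The key is up (row 170.3 against 170.7 expected), the balls are at rest in the left bin, and the arm is clear.

```bash
python3 -c "
from station import *
print(hand_in())"
```

```text
the job is handed in; nothing more can be done
None
```

The job is done and handed in at about t = 10 s; no verdict is reported. The gate's left end was the raised one, so I pressed the left flange until it rocked over. I then held the release key on its stop at about 17 N until all five balls had run into the left bin, let it up and lifted the tool about 80 mm clear.

The last pictures showed:
- **Balls and feed:** all five balls lie still in the left bin and the feed is empty.
- **Gate:** it lies over to the left.
- **Key:** it is up again, at image row 170.3 against 170.7 expected for fully up.
- **Gear and universal joint:** they look undisturbed, by eye only; I did not measure their positions.

No check failed. Estimates of the key and flange positions from the different views differed by a few mm (up to about 10 mm sideways for the left flange), within the size of both pads.

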